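# Gather the clay printer nozzles into the caddy

### The arm

A 6-joint arm with a two-finger parallel gripper is mounted at the origin on the work surface. World frame = base frame: x ahead of the robot, y to its left, z up, the work surface at z = 0. Lengths are in m, angles in rad, forces in N, time in s.
With the tool pointing down it reaches from about 0.25 to 0.725 m from the base axis. Payload 9.7 kg.
Tool frame: the origin (TCP) lies between the finger pads; the fingertips stand r.tips_ahead ahead of it and the grasp point (between the pads) lies 11 mm behind it (r.tips_ahead is the distance from the TCP to the fingertips, in m); z points along the fingers, y is the line along which they close (so a half turn about z gives the same grasp; the last joint's range is limited). The gripper opens to 85 mm and grips with 20 to 120 N. Pads are 22 mm wide; open, the fingers measure 114 mm over their backs; the gripper's body (76 mm by 85 mm) begins 54 mm behind the grasp point. The pads swing forward as they close: fully open they stand 13 mm farther back than shut.
Start: joints at [1.279, 0.087, 0.176, 1.66, 0, 1.571], TCP at [0.158, 0.527, 0.239] pointing down, gripper open.
Joint ranges: [-3.13, 3.13], [-0.85, 1.81], [-1.15, 1.24], [-2.2, 2.28], [-1.44, 1.52], [-3.14, 3.14]. Speed limits (rad/s): [2.22, 2.22, 2.57, 3.14, 3.14, 3.14].

### API

Orientations are given as a rotation vector (axis times angle).
In Python, from station import r gives the robot as it stands. Calls block until the motion is done:
- r.move_pose(position, orientation): joint-space move of the TCP to a pose.
- r.servo_line(position, speed=0.15, ori=None, guard=None): straight line of the TCP; ori=None keeps the orientation; speed is the mean speed in m/s. With guard (N) it stops when the force on the tool has changed by that much, and returns True; else False.
- r.set_joints(angles): joint-space move.
- r.gripper_open() and r.close_gripper(effort=None): open the fingers fully, or close them until they stop; effort is the grip in N (None keeps the last).
- r.sleep(seconds).
- r.inverse_kinematics(position, orientation): joint angles nearest the present ones, or None.
- r.camera(name): name is "scene" or "top" or "wrist"; returns a dict with "img" (400x640x3 uint8, red, green, blue), "range_z" (400x640 float32, m along the optical axis (not along the pixel's ray), 0 where there is no reading), "fx", "fy", "cx", "cy" (pixels), "rvec" (rotation vector, rad) and "tvec" (3), from world to camera coordinates, as OpenCV has them. Camera axes: x right, y down, z forward; pixel columns grow to the right and rows downward; lengths in m; the calibration is good to about 2 mm. A picture is of the moment at which its call begins.
A pose or a line that the arm cannot do raises r.IKError and nothing moves.
- r.close_job(): hands the job in; it is judged then, once.
Readings, each from a call of its own:
- r.current_clock(): time.
- r.current_joints(): joint angles.
- r.current_qd(): joint speeds.
- r.current_joint_torque(): joint torques, N m.
- r.current_tool_pos(): TCP position.
- r.current_tool_rot(): TCP orientation.
- r.current_wrist_force(): force on the tool from outside, world axes, zero at the start.
- r.current_wrist_torque(): the same for the moment, N m.
- r.current_grip_width(): opening from 0.0 (shut) to 1.0 (fully open).
- r.current_gripper_force(): force on a finger pad.
Only numpy, scipy, OpenCV 4.12 (cv2) and the standard library are available. Lean on these libraries where they do the work, as an engineer would, in place of code of your own. Each camera call takes 0.05 s, during which the arm holds its last target. There are 200 camera calls.

### The job

Put the four brass-tipped nozzles into the black caddy, each standing upright in the dish of the same colour as its collar, and let go of them. Leave the two black-tipped nozzles, which belong to another printer, standing where they are.

Things in the scene. Friction and masses are not known exactly. Their poses are not given: they have to be found in the camera images.
- nozzle_red_center (a point): Wanted nozzle: red collar, BRASS tip. Loose, round, standing upright, 72 mm tall, 0.14 to 0.28 kg: aluminium foot 41 mm across and 8 mm high, red straight collar 39 mm across from 8 to 46 mm above its underside (grip it here, from any side), then a narrow brass tip (28 mm across, tapering to 12 mm) pointing up. Neighbouring things stand at least 80 mm away, centre to centre. The point is on its axis at half height, 36 mm above its underside; z is up along the axis.
- nozzle_blue_center (a point): Wanted nozzle: blue collar, BRASS tip. Loose, round, standing upright, 72 mm tall, 0.14 to 0.28 kg: aluminium foot 41 mm across and 8 mm high, blue straight collar 39 mm across from 8 to 46 mm above its underside (grip it here, from any side), then a narrow brass tip (28 mm across, tapering to 12 mm) pointing up. Neighbouring things stand at least 80 mm away, centre to centre. The point is on its axis at half height, 36 mm above its underside; z is up along the axis.
- nozzle_green_center (a point): Wanted nozzle: green collar, BRASS tip. Loose, round, standing upright, 72 mm tall, 0.14 to 0.28 kg: aluminium foot 41 mm across and 8 mm high, green straight collar 39 mm across from 8 to 46 mm above its underside (grip it here, from any side), then a narrow brass tip (28 mm across, tapering to 12 mm) pointing up. Neighbouring things stand at least 80 mm away, centre to centre. The point is on its axis at half height, 36 mm above its underside; z is up along the axis.
- nozzle_white_center (a point): Wanted nozzle: white collar, BRASS tip. Loose, round, standing upright, 72 mm tall, 0.14 to 0.28 kg: aluminium foot 41 mm across and 8 mm high, white straight collar 39 mm across from 8 to 46 mm above its underside (grip it here, from any side), then a narrow brass tip (28 mm across, tapering to 12 mm) pointing up. Neighbouring things stand at least 80 mm away, centre to centre. The point is on its axis at half height, 36 mm above its underside; z is up along the axis.
- black_tip_blue_center (a point): Look-alike that must stay: same shape and size as the wanted nozzles, blue collar, but a BLACK tip. Loose. The point is on its axis at half height, 36 mm above its underside; z is up.
- black_tip_green_center (a point): Look-alike that must stay: same shape and size as the wanted nozzles, green collar, but a BLACK tip. Loose. The point is on its axis at half height, 36 mm above its underside; z is up.
- dish_red_floor (a point): The red dish: square, open-topped, 70 mm outside, 64 mm inside, wall 3 mm thick rising 9 mm above its inner floor. Fixed. Four such dishes stand two by two, 88 mm between neighbouring centres, in a black caddy (180 mm square, rim 5 mm thick and 12 mm above the table; the caddy may stand turned; which colour is where changes). The point is the centre of the dish's inner floor, 7 mm above the table; z is up, x and y along its sides.
- dish_blue_floor (a point): The blue dish: square, open-topped, 70 mm outside, 64 mm inside, wall 3 mm thick rising 9 mm above its inner floor. Fixed. Four such dishes stand two by two, 88 mm between neighbouring centres, in a black caddy (180 mm square, rim 5 mm thick and 12 mm above the table; the caddy may stand turned; which colour is where changes). The point is the centre of the dish's inner floor, 7 mm above the table; z is up, x and y along its sides.
- dish_green_floor (a point): The green dish: square, open-topped, 70 mm outside, 64 mm inside, wall 3 mm thick rising 9 mm above its inner floor. Fixed. Four such dishes stand two by two, 88 mm between neighbouring centres, in a black caddy (180 mm square, rim 5 mm thick and 12 mm above the table; the caddy may stand turned; which colour is where changes). The point is the centre of the dish's inner floor, 7 mm above the table; z is up, x and y along its sides.
- dish_white_floor (a point): The white dish: square, open-topped, 70 mm outside, 64 mm inside, wall 3 mm thick rising 9 mm above its inner floor. Fixed. Four such dishes stand two by two, 88 mm between neighbouring centres, in a black caddy (180 mm square, rim 5 mm thick and 12 mm above the table; the caddy may stand turned; which colour is where changes). The point is the centre of the dish's inner floor, 7 mm above the table; z is up, x and y along its sides.
Not all that is in view belongs to the job. Of the things like the part that bears nozzle_red_center, leave any that is pink; of the rest the larger one is meant.

How it is judged:
By the outcome, as a careful person would: the job done as asked, in the order asked, and still so for the second after the job is handed in, with the robot touching nothing.
It also fails if it takes over 112 s, if anything falls off the work surface, if the arm or the gripper's body presses on something with over 40 N, if the wrist force passes 120 N, or if a joint passes its speed limit or range.

## Working session

There is one attempt and no reset: what is moved stays moved. The work goes in short steps, each a Python script; the robot and the scene stay as the last script left them, time stands still between calls to the robot, and variables do not carry over. Pictures are saved under pics/ and viewed, at most 14 in all, crops included, and the job is handed in when it is done.

```bash
mkdir -p pics; ls
python3 - <<'E'
from station import r
import cv2,numpy as np
for n in("top","scene"):
    c=r.camera(n);cv2.imwrite(f"pics/{n}0.png",c["img"][:,:,::-1]);np.savez(f"{n}0.npz",**c)
    print(n,c["fx"],c["cx"],c["cy"],c["rvec"],c["tvec"])
print(r.tips_ahead,r.current_tool_rot(),r.current_clock())
E
```

```text
pics
top 409.3506666216783 321.6420037298537 194.54126104320787 [ 2.20684339 -2.13955569  0.12342048] [-0.06300724  0.60501471  1.00029321]
scene 362.36303571436383 319.6017257574619 199.17251964695012 [ 1.66567906  1.79822501 -0.82091889] [ 0.10833601 -0.31569514  1.36256992]
0.008 [-4.56723556e-01 -3.10804819e+00  1.83717234e-03] 0.1
```

View pics/top0.png

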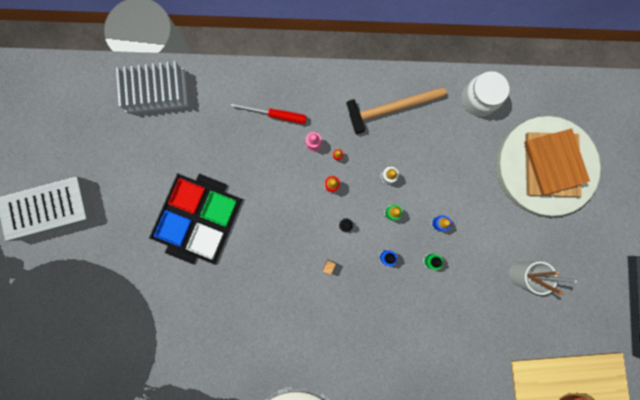

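View pics/scene0.png

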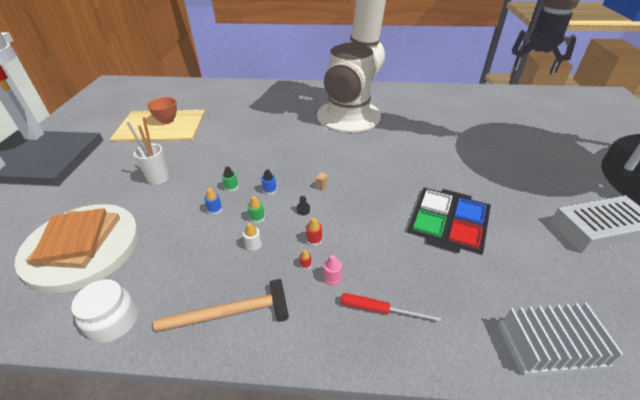

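Red candidates in the top view are pink (313,141), small red (338,154) and large red (332,184). The large red one fits: it isn't pink, and it's bigger than the other red. Brass-tipped: white (391,175), green (394,212), blue (442,223). Black-tipped: blue (390,258), green (434,261). The caddy is at (197,219). I'll confirm these in enlarged crops.

Run:
```python
import cv2
t=cv2.imread("pics/top0.png");s=cv2.imread("pics/scene0.png")
cv2.imwrite("pics/a.png",cv2.resize(t[125:275,300:460],None,fx=4,fy=4,interpolation=cv2.INTER_CUBIC)[:600])
cv2.imwrite("pics/b.png",cv2.resize(s[155:295,190:350],None,fx=4,fy=4,interpolation=cv2.INTER_CUBIC))
cv2.imwrite("pics/c.png",cv2.resize(t[165:275,140:255],None,fx=5,fy=5,interpolation=cv2.INTER_CUBIC))
```

```text
(no output)
```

View pics/a.png

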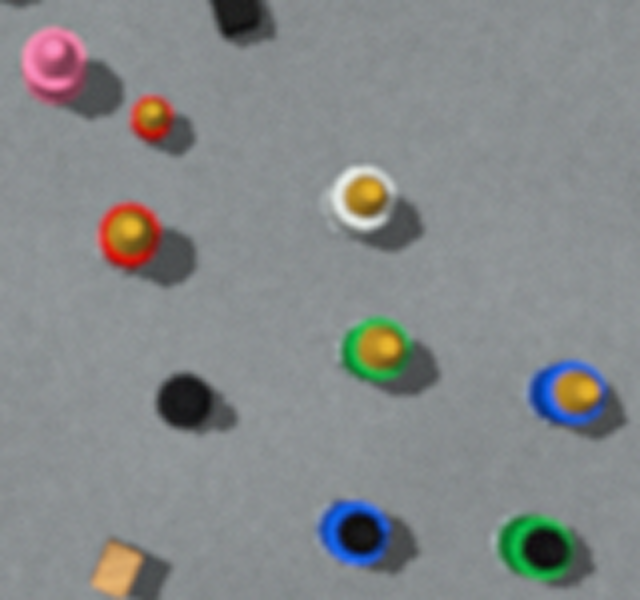

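View pics/b.png

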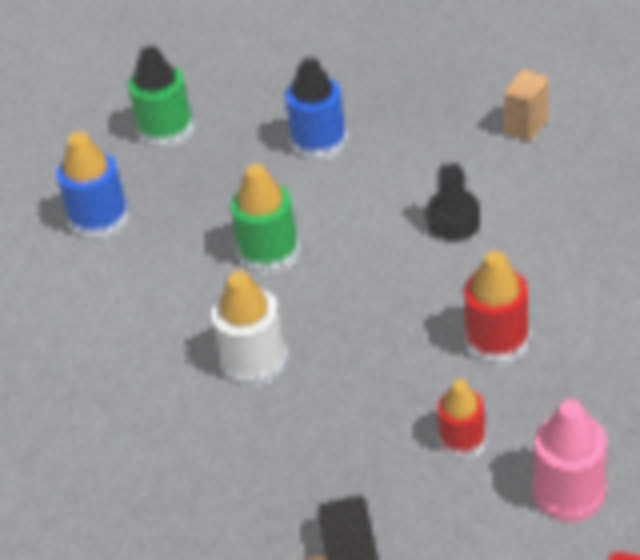

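View pics/c.png

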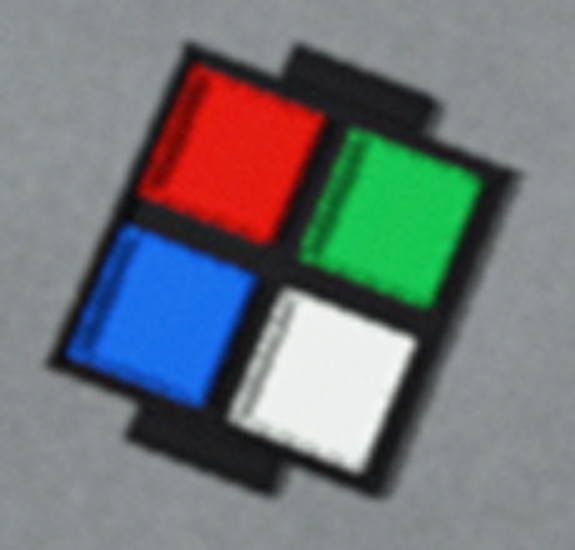

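The crops confirm it: brass tips are on the large red, white, green and one blue; black tips are on the other blue and green. The caddy, clockwise from upper-left, is red, green, white, blue. Next I'll locate everything.

```bash
cat > loc.py <<'E'
import cv2,numpy as np
def cloud(c):
    R=cv2.Rodrigues(np.array(c["rvec"]))[0]
    v,u=np.mgrid[:400,:640];z=c["range_z"]
    P=np.stack([(u-c["cx"])/c["fx"]*z,(v-c["cy"])/c["fy"]*z,z],-1)
    W=(P-np.array(c["tvec"]))@R
    W[z==0]=np.nan
    return W
def onplane(c,u,v,h):
    R=cv2.Rodrigues(np.array(c["rvec"]))[0];o=-R.T@np.array(c["tvec"])
    d=R.T@np.array([(u-c["cx"])/c["fx"],(v-c["cy"])/c["fy"],1])
    return (o+d*(h-o[2])/d[2])[:2]
E
python3 - <<'E'
from loc import *
np.set_printoptions(precision=4,suppress=True)
c=dict(np.load("top0.npz"));W=cloud(c);s=dict(np.load("scene0.npz"));S=cloud(s)
print("table z",np.nanmedian(W[290:340,200:300,2]),np.nanmedian(S[100:140,420:500,2]))
# collar-top ring centres (crop a) -> z .046 ; tip -> z .072
px={"red":(130,236),"white":(363,197),"green":(377,349),"blue":(571,393),"bblue":(356,533),"bgreen":(539,548),"smallred":(152,118),"pink":(54,65)}
for n,(a,b) in px.items():
    u,v=300+a/4-.375,125+b/4-.375
    g=onplane(c,u,v,.046 if n!="smallred" else .03)
    d=np.hypot(W[...,0]-g[0],W[...,1]-g[1]);m=(d<.03)&(W[...,2]>.038)
    q=W[m];d2=np.hypot(S[...,0]-g[0],S[...,1]-g[1]);q2=S[(d2<.03)&(S[...,2]>.055)]
    print(n,g,"top cloud",q[:,:2].mean(0) if len(q) else 0,(np.ptp(q[:,:2],0) if len(q) else 0),"scene tip",q2.mean(0) if len(q2) else 0)
dd={"red":[(197,62),(325,115),(268,243),(138,193)],"green":[(350,128),(483,180),(432,305),(300,258)],"blue":[(125,225),(258,270),(205,405),(68,355)],"white":[(285,290),(415,340),(365,473),(230,415)]}
for n,q in dd.items():
    q=np.array(q)/5-.4+[140,165];print(n,np.mean([onplane(c,*p,.014) for p in q],0))
hsv=cv2.cvtColor(c["img"],cv2.COLOR_RGB2HSV)
for n,(u,v) in {"red":(186,195),"green":(218,209),"blue":(172,228),"white":(205,241)}.items():
    m=np.zeros((400,640),bool);col=c["img"][v,u].astype(int)
    m[v-25:v+25,u-25:u+25]=np.abs(c["img"][v-25:v+25,u-25:u+25].astype(int)-col).sum(-1)<90
    print(n,"floor z",np.nanmedian(W[m][:,2]),"c",cv2.minAreaRect(W[m][:,:2].astype(np.float32)))
E
```

```text
table z -0.00015523631583585053 -0.0012442577517047062
red [ 0.6333 -0.0694] top cloud [ 0.6338 -0.0685] [0.0359 0.0353] scene tip [ 0.6398 -0.0706  0.0639]
white [ 0.6626 -0.2145] top cloud [ 0.6609 -0.2129] [0.036  0.0386] scene tip [ 0.6668 -0.2156  0.0637]
green [ 0.5676 -0.2245] top cloud [ 0.5678 -0.2238] [0.0377 0.0378] scene tip [ 0.5731 -0.2265  0.0635]
blue [ 0.5441 -0.3451] top cloud [ 0.5445 -0.3436] [0.0373 0.0367] scene tip [ 0.5495 -0.3473  0.0634]
bblue [ 0.4544 -0.2129] top cloud [ 0.4553 -0.2118] [0.0367 0.037 ] scene tip [ 0.4593 -0.2153  0.0637]
bgreen [ 0.4486 -0.3254] top cloud [ 0.4495 -0.3238] [0.0368 0.0384] scene tip [ 0.4534 -0.3274  0.0635]
smallred [ 0.7117 -0.0819] top cloud [ 0.7121 -0.081 ] [0.0153 0.0129] scene tip 0
pink [ 0.7403 -0.0186] top cloud [ 0.7418 -0.0182] [0.0386 0.0357] scene tip [ 0.7492 -0.0205  0.0638]
red [0.5959 0.3017]
green [0.5654 0.2188]
blue [0.5132 0.3307]
white [0.4826 0.2482]
red floor z 0.007825877231864956 c ((0.5950058698654175, 0.30172327160835266), (0.07057635486125946, 0.0696612000465393), 69.92880249023438)
green floor z 0.0076928910121151425 c ((nan, nan), (0.0, 0.0), 0.0)
blue floor z 0.007724901359676822 c ((0.5118772387504578, 0.3291591703891754), (0.0653887465596199, 0.0682726502418518), 70.75450134277344)
white floor z 0.007571182262888228 c ((0.4823210537433624, 0.2454347014427185), (0.057348329573869705, 0.06827501952648163), 66.88372039794922)
```

```bash
cat > job.py <<'E'
from station import r
import numpy as np, cv2
from scipy.spatial.transform import Rotation as Ro
N={"red":(.6337,-.0692),"white":(.662,-.2140),"green":(.5680,-.2245),"blue":(.5445,-.3447)}
O=[(.455,-.2127),(.449,-.325),(.712,-.0815),(.741,-.0186),(.538,-.107)]
D={"red":(.5957,.3015),"green":(.5650,.2182),"blue":(.5127,.3302),"white":(.4826,.2475)}
def ori(a): # tool down, closing line at angle a
    y=np.array([np.cos(a),np.sin(a),0]);z=np.array([0,0,-1.])
    return Ro.from_matrix(np.column_stack([np.cross(y,z),y,z])).as_rotvec()
def clear(p,a,obs):
    y=np.array([np.cos(a),np.sin(a)]);b=9
    for o in obs:
        d=np.array(o)-p
        l,w=abs(d@y),abs(d[0]*y[1]-d[1]*y[0])
        b=min(b,np.hypot(max(l-.057,0),max(w-.014,0))-.021)
    return b
def plan(p,obs,zs):
    best=None;j=np.array(r.current_joints())
    for a in np.arange(-np.pi,np.pi,np.pi/24):
        c=min(clear(p,a,obs),.03)
        q=[r.inverse_kinematics([*p,z],ori(a)) for z in zs]
        if any(x is None for x in q):continue
        s=c*100-.3*np.abs(np.array(q[0])-j).max()
        if best is None or s>best[0]:best=(s,a,c)
    return best
def pick_place(n,done):
    p=np.array(N[n]);obs=[v for k,v in N.items() if k!=n and k not in done]+O
    b=plan(p,obs,(.13,.02));print(n,"pick",b);o=ori(b[1])
    r.gripper_open();r.move_pose([*p,.13],o);hit=r.servo_line([*p,.020],.12,guard=15)
    r.close_gripper(50);print("hit",hit,"w",r.current_grip_width(),"F",r.current_gripper_force())
    r.servo_line([*p,.15],.15);print("w",r.current_grip_width(),r.current_wrist_force(),r.current_clock())
    d=np.array(D[n]);b=plan(d,[D[k] for k in done],(.15,.028));print("place",b)
    r.move_pose([*d,.15],ori(b[1]))
    hit=r.servo_line([*d,.045],.15);hit=r.servo_line([*d,.0265],.03,guard=6);print("down",hit,r.current_tool_pos())
    r.gripper_open();r.servo_line([*d,.15],.15);print("t",r.current_clock())
def shot(cam,f,box=None,k=4):
    i=r.camera(cam)["img"][:,:,::-1]
    if box:i=cv2.resize(i[box[1]:box[3],box[0]:box[2]],None,fx=k,fy=k,interpolation=cv2.INTER_CUBIC)
    cv2.imwrite(f,i)
E
python3 - <<'E'
from job import *
pick_place("red",[]);shot("scene","pics/d.png",(190,150,510,300),2.4)
E
```

```text
red pick (np.float64(2.5836783275844972), np.float64(-1.3089969389957492), 0.03)
hit False w 0.4440335172256241 F 50.252020955085754
w 0.4413686228766448 [-0.33934269 -0.29828882 -3.00794674] 5.6167
place (np.float64(2.8268172024183658), np.float64(-1.0471975511966), 0.03)
down True [0.59546916 0.30139902 0.0276262 ]
t 9.9333
```

View pics/d.png

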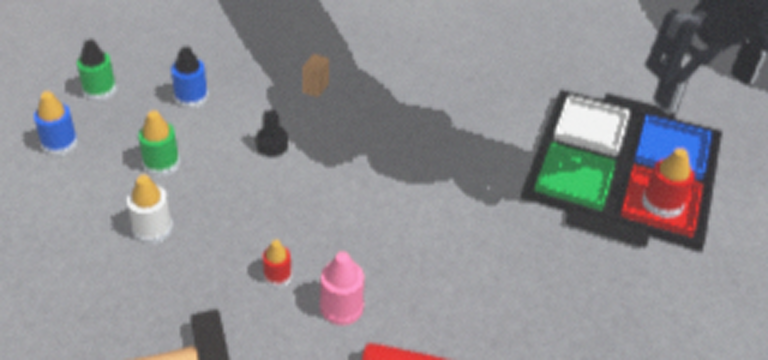

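The large red nozzle stands upright in the red dish at about (670,190) in the crop, and nothing else has moved. I'll continue with the other three.

Run:
```python
from job import *
done=["red"]
for n in("blue","green","white"):
    pick_place(n,done);done.append(n)
    if r.current_grip_width()<.9: print("odd")
d=r.current_tool_pos();r.move_pose([.35,0,.3],ori(np.pi/2))
shot("top","pics/e.png",(140,120,460,280),2.4);shot("scene","pics/f.png",(190,150,510,300),2.4);print(r.current_clock())
```

```text
blue pick (np.float64(2.6901289762412874), np.float64(-2.0943951023931966), 0.03)
hit False w 0.4434361247162319 F 50.22465169429779
w 0.4457687031166475 [ 0.27984433 -0.69825248 -2.58834492] 15.0917
place (np.float64(2.555564633886611), np.float64(0.5235987755982947), 0.03)
down True [0.51252367 0.33009183 0.02768346]
t 20.4167
green pick (np.float64(2.7154246610077157), np.float64(-1.3089969389957492), 0.03)
hit False w 0.44788696091122676 F 50.32870173454285
w 0.44557625548352525 [ 0.50698481  0.7729309  -2.47687348] 25.225
place (np.float64(2.776533918024927), np.float64(-1.0471975511966), 0.03)
down True [0.56479625 0.21814881 0.02772708]
t 29.775
white pick (np.float64(2.7956433156699436), np.float64(-1.8325957145940475), 0.03)
hit False w 0.4447491984459126 F 50.36603629589081
w 0.4429869180792018 [-0.66959857  0.34440553 -2.07578146] 34.2
place (np.float64(2.0410937593982093), np.float64(-1.0471975511966), np.float64(0.02277051672836145))
down True [0.48237157 0.24741566 0.02760078]
t 38.9167
41.625
```

View pics/e.png

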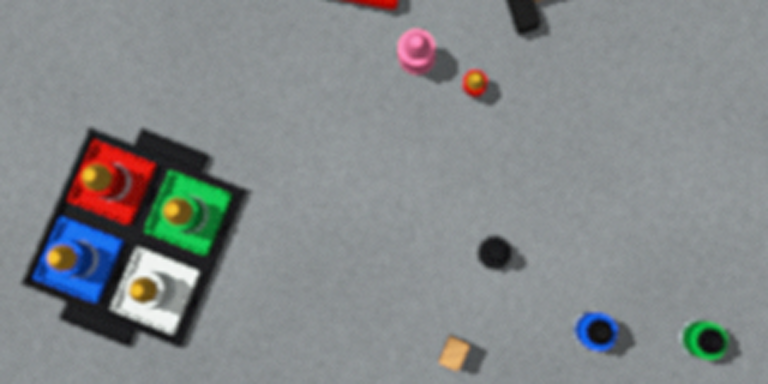

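View pics/f.png

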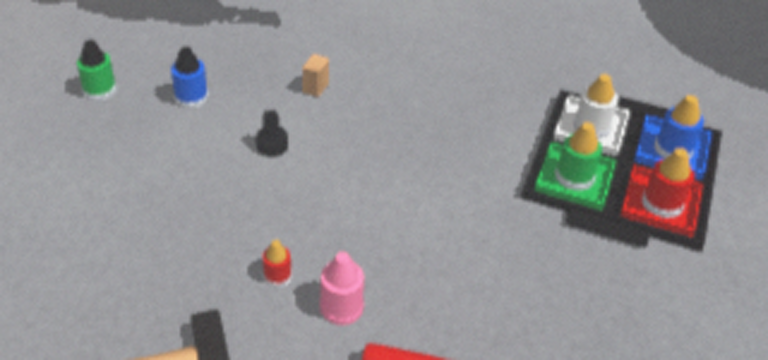

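All four brass-tipped nozzles stand upright in the matching dishes: in the top crop, red (95,180), green (178,212), blue (62,258) and white (145,290). The black-tipped pair at (598,331) and (708,341) hasn't moved.

```bash
python3 -c "
from station import r
print(r.close_job())"
```

```text
the job is handed in; nothing more can be done
None
```

The job is handed in: all four brass-tipped nozzles stand released and upright in the dishes of their own colours, and the two black-tipped ones were left where they stood, with the robot clock at about 42 s at the last check.

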